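# Shut and bolt the guard gate of the fossil press

## Task

The glued trilobite slab is curing under the hand press and its see-through guard gate has been left ajar. Push the gate fully shut with the outside of the fingers; then hold the yellow spring catch on its top rail right down with one fingertip and, keeping it held down all the way, push the bolt's black knob with the other finger until the bolt is fully home in the keeper. Let the catch spring back up to lock the bolt; nothing is to be gripped or lifted, and the loose things on the table stay where they are.

Things in the scene. Friction and masses are not known exactly. Their poses are not given: they have to be found in the camera images.
- press: Cast iron hand press, fixed; origin under the centre of its 340 (x) x 400 (y) mm bed. Own x points away from the gate side (which faces the robot, turned up to 13 degrees either way), y to its column, z up. Guard gate and posts lie along own x = -150 mm. The head overhangs own x -25 to 73, y -50 to 155 mm, from 270 mm height up: keep the hand clear of it. Posts are 165 mm high.
- guard_gate (a joint): Gate hinge angle in rad: 0 = fully shut against its stop, growing as the free end swings out towards the robot; starts at 0.10 to 0.28. Stays where left; about 1.5 N at the free end moves it. Clear panel, 276 mm long from 10 mm beyond the hinge pin; aluminium top rail 40 mm wide, 20 mm high, top 165 mm above the table. Catch, bolt and knob ride on the rail and turn with it.
- gate_hinge (a point): Point on the upright hinge pin at the height of the rail's top (165 mm); axes of the press: the shut gate's centre line runs from here along -y; shutting moves the free end towards +x.
- gate_front (a point): Point on the front face (robot side) of the gate's top rail, at mid height, 155 mm above the table, 250 mm from the hinge along the rail, 20 mm in front (-x) of its centre line: push here to shut the gate. Axes of the gate: x square to the rail, in the shutting direction; -y along the rail from hinge to free end; z up.
- catch_plate (a joint): Spring catch, m pressed down: 0 = up, 0.010 = fully down on its stop; 5 N starts it, 8 N holds it fully down. Up, it locks the bolt at either end of its travel; the bolt is free from about 0.005 on. Hold it right down all the way: being less than 0.0055 down with the bolt between its ends is a failure. Let go, it springs up by itself if the bolt is at an end.
- catch_top (a point): Centre of the top of the yellow catch plate: a flat bar 80 mm along the rail, 36 mm across, centred on the rail's centre line, 150 mm from the hinge; its top 201 mm above the table when up, 191 mm down. It sinks level wherever it is pressed. Axes of the gate. From its end to the near side of the drawn bolt's knob is 32 mm: a fingertip fits between.
- guard_bolt (a joint): Bolt, m: 0 = drawn (start), 0.030 = fully home, firm stop at both ends. Slides along the rail away from the hinge (gate's -y), with about 2 N plus the rub of the fingertip that slides along the catch plate.
- knob_top (a point): Centre of the top of the bolt's upright black knob with a red cap, 16 mm diameter, from 189 to 213 mm above the table (11 mm stem below), on the rail's centre line, 230 mm from the hinge when drawn, 260 mm home. Axes of the gate. Between catch plate and knob nothing is higher than 183 mm above the table, nor is the staple beyond the knob.
- keeper_mouth (a point): Mouth of the steel keeper on the fixed post, 296 mm from the hinge on the shut gate's centre line, 178 mm above the table; the keeper's top is at 196 mm. The bolt's 13 mm round nose enters it with 2 mm to spare each side, so the gate must be shut.
- ammonite_a: Bystander, loose; leave it where it lies. Dark coiled ammonite fragment, about 60 mm across, 20 mm high, on the table in front of the press; origin under its centre.
- ammonite_b: Bystander, loose; leave it where it lies. Dark coiled ammonite fragment, about 53 mm across, 20 mm high; origin under its centre.
- ammonite_c: Bystander, loose; leave it where it lies. Dark coiled ammonite fragment, about 48 mm across, 20 mm high; origin under its centre.
- dental_pick: Bystander, loose; leave it where it lies. Steel dental pick with a knurled grip, 160 mm long along its x, 8 mm high; origin under its middle.
- dish: Bystander, loose; leave it where it lies. White ceramic sorting dish, 110 mm across, 28 mm high; origin under its centre.
- brush: Bystander, loose; leave it where it lies. Wooden dusting brush, 160 mm long along its x, handle to -x; origin under its middle.
- glue_bottle: Bystander, loose; leave it where it lies. Amber glue bottle, 44 mm diameter, 105 mm high, to the right of the press; origin under its centre.

How it is judged (in metres and radians):
On the way, in this order (a step that is already met when the one before it is completed fails the run):
1. the gate has been pushed shut, the bolt still drawn (value of joint guard_gate below 0.015 rad and value of joint guard_bolt below 0.004 m), for 0.1 s.
2. the catch is pressed right down by a fingertip while the bolt is still drawn and the gate shut (value of joint catch_plate above 0.008 m and contact force between the fingers and catch_plate above 1 N and value of joint guard_bolt below 0.006 m and value of joint guard_gate below 0.015 rad), for 0.05 s.
3. the bolt is fully home with the catch still held down (value of joint guard_bolt above 0.0275 m and value of joint catch_plate above 0.0055 m and contact force between the fingers and catch_plate above 1 N), for 0.05 s.
At the end, for the whole second after the job is handed in: The gate is shut (within 0.015 rad), the bolt is home (at least 27.5 of its 30 mm) and the catch has sprung back up (within 1.5 mm), with every loose thing within 12 mm of where it lay and at rest (value of joint guard_gate below 0.015 rad and value of joint guard_bolt above 0.0275 m and value of joint catch_plate below 0.0015 m and horizontal distance between knob_top and keeper_mouth below 0.045 m and distance of each of ammonite_a, ammonite_b, ammonite_c, dental_pick, dish, brush, glue_bottle from where it was at the start of the episode below 0.012 m and linear speed of each of ammonite_a, ammonite_b, ammonite_c, dental_pick, dish, brush, glue_bottle below 0.02 m/s); the robot touches nothing.
It fails at once if the catch was let up (less than 5.5 mm down) while the bolt was between its ends (value of joint guard_bolt between 0.006 and 0.026 m and value of joint catch_plate below 0.0055 m).
It fails at once if a loose thing was pushed, lifted or carried (moved over 15 mm) (distance of any of ammonite_a, ammonite_b, ammonite_c, dental_pick, dish, brush, glue_bottle from where it was at the start of the episode above 0.015 m).
It fails at once if the gate's rail was taken between the fingers (x of the grasp point in the frame of gate_front between 0.004 and 0.036 m and y of the grasp point in the frame of gate_front between -0.035 and 0.24 m and height (world z) of the grasp point below 0.172 m and contact force between the fingers and press above 1 N).
It fails at once if the bolt's knob was taken between the fingers (horizontal distance between the grasp point and knob_top below 0.008 m and height (world z) of the grasp point below 0.222 m and contact force between the fingers and press above 1 N).
It also fails if it takes over 48 s, if anything falls off the work surface, if the arm or the gripper's body presses on something with over 40 N, if the wrist force passes 120 N, or if a joint passes its speed limit or range.

## Robot

A 7-joint arm with a two-finger parallel gripper is mounted at the origin on the work surface. World frame = base frame: x ahead of the robot, y to its left, z up, the work surface at z = 0. Lengths are in mm, angles in rad, forces in N, time in s.
With the tool pointing down it reaches from about 425 to 1025 mm from the base axis. Payload 9.4 kg.
Tool frame: the origin (TCP) lies midway between the tips of the shut fingers; the grasp point (between the pads) lies 19 mm behind it; z points along the fingers, y is the line along which they close (so a half turn about z gives the same grasp; the last joint's range is limited). The gripper opens to 85 mm and grips with 20 to 120 N. Pads are 22 mm wide; open, the fingers measure 114 mm over their backs; the gripper's body (76 mm by 85 mm) begins 54 mm behind the grasp point. The pads swing forward as they close: fully open they stand 13 mm farther back than shut.
Start: joints at [1.1, 0.599, -0.003, 1.599, 0.002, 0.943, -0.08], TCP at [278.173, -669.51, 231.275] pointing down, gripper open.
Joint ranges: [-2.57, 2.57], [-0.35, 1.97], [-1.29, 1.29], [0.11, 2.56], [-1.05, 4.19], [0.11, 1.86], [-2.63, 2.63]. Speed limits (rad/s): [2.22, 2.22, 3.01, 3.01, 3.14, 3.14, 3.14].

## Interface

Orientations are given as a unit quaternion [w, x, y, z].
In Python, from plant import telemetry, get_image, camera_model, robot gives the robot as it stands.
- The arm moves only by the tool apply_moves, never from a script. Its argument "plan" is a list of rows, each a list of 7 numbers: the shift along the tool's x, y, z in cm, then the turn, a rotation vector about the tool's x, y, z in degrees, then the finger opening in cm, from 0 to 8.54. A call has 1 to 10 rows; each row is the pose to reach, as a shift and turn from the pose commanded when the call began, along the tool's axes at that moment; what a row does not reach only later rows make up. A row lasts 1/12 s, in which the tool goes at most 41.7 mm and 7.16 degrees, less where a joint would pass 70% of its speed; a pose out of reach is approached as far as the arm can. A call with a gripper value outside its range is refused whole. The fingers move at their own pace and stop on an object; the grip force is fixed at half the most. Time passes only in rows, so rows that repeat a pose let the fingers close. It gives the time, the measured TCP pose, the force, the opening and the grip force at its end, in the units of the state.
- telemetry.get_obs(): the state, without advancing time (a new reading comes with each control period).
- get_image(name): name is "scene" or "top" or "wrist"; returns the picture (420x560x3 uint8, blue, green, red); there is no depth.
- camera_model(name): a dict with "mtx" (3x3 intrinsics, pixels), "dist_coeffs" ([k1, k2, p1, p2, k3] as OpenCV has them; the pictures are not rectified), "xyz" and "orientation" of the camera in the world; the wrist camera has in their place "hand_eye" (4x4, takes a point from camera to tool coordinates, whose origin is the TCP and whose axes are the flange's). Camera axes: x right, y up, looking along -z (the intrinsics and any distortion apply to the point x, -y, -z); pixel columns grow to the right and rows downward; lengths in mm; the calibration is good to about 2 mm. A picture is of the moment at which its call begins: read the wrist's pose just before it. camera_model takes no time and is no camera call.
- robot.job_done(): hands the job in; it is judged then, once.
The state is a dict: "t": time; "q": joint angles; "dq": joint speeds; "joint_torque": joint torques, N m; "ee_pos": TCP position; "tcp_rot": TCP orientation; "wrist_force": force on the tool from outside, world axes, zero at the start; "moment": the same for the moment, N m; "opening": opening from 0.0 (shut) to 1.0 (fully open); "grasp_force": force on a finger pad.
Only numpy, scipy, OpenCV 4.12 (cv2) and the standard library are available. Lean on these libraries where they do the work, as an engineer would, in place of code of your own. Each camera call takes 0.05 s, during which the arm holds its last target. There are 200 camera calls.

## Working session

There is one attempt and no reset: what is moved stays moved. The work goes in short steps, Python scripts to look and compute and a tool call to move; the robot and the scene stay as the last step left them, time stands still between calls to the robot, and variables do not carry over. Pictures are saved under pics/ and viewed, at most 10 in all, crops included, and the job is handed in when it is done.

Besides the shell and the picture viewer there is one more tool, called after "Call:" in YAML: its name, and indented under it one key for each argument. apply_moves: Moves the arm, as the interface text tells. Its arguments: {"type":"object","properties":{"plan":{"type":"array","items":{"type":"array","items":{"type":"number"}}}},"required":["plan"]}

```bash
mkdir -p pics; ls; python3 - <<'E'
from plant import telemetry, get_image, camera_model, robot
import cv2
for n in ("scene","top"):
    cv2.imwrite(f"pics/{n}0.png",get_image(n)); m=camera_model(n); print(n,m)
print(camera_model("wrist"))
o=telemetry.get_obs(); print(o["t"],o["ee_pos"],o["tcp_rot"],o["opening"])
E
```

```text
pics
scene {'mtx': array([[486.62781598,   0.        , 280.20646797],
       [  0.        , 486.62781598, 206.9966931 ],
       [  0.        ,   0.        ,   1.        ]]), 'dist_coeffs': array([-0.08877535,  0.        ,  0.        ,  0.        ,  0.        ]), 'xyz': array([157.75287004, 533.91226637, 866.1712196 ]), 'orientation': array([-0.32892176, -0.12497539,  0.34656825,  0.8695298 ])}
top {'mtx': array([[399.66520722,   0.        , 279.25453643],
       [  0.        , 399.66520722, 200.05053222],
       [  0.        ,   0.        ,   1.        ]]), 'dist_coeffs': array([-0.0648443,  0.       ,  0.       ,  0.       ,  0.       ]), 'xyz': array([415.61819723,  56.63927053, 973.42490344]), 'orientation': array([-0.68639859, -0.08206247,  0.08387562,  0.71769604])}
{'mtx': array([[360.52661324,   0.        , 273.01713588],
       [  0.        , 360.52661324, 210.44464947],
       [  0.        ,   0.        ,   1.        ]]), 'dist_coeffs': array([-0.04839601,  0.        ,  0.        ,  0.        ,  0.        ]), 'hand_eye': array([[ 3.98287741e-04,  9.48153218e-01,  3.17813335e-01,
         8.15174834e+01],
       [ 9.99999889e-01, -2.97550701e-04, -3.65510282e-04,
        -7.28652383e-02],
       [-2.51994169e-04,  3.17813446e-01, -9.48153231e-01,
        -1.42598302e+02],
       [ 0.00000000e+00,  0.00000000e+00,  0.00000000e+00,
         1.00000000e+00]])}
0.1 [ 278.00229564 -669.13204137  230.49524056] [-6.65651818e-04  9.80673081e-01  1.95652293e-01 -2.10698770e-04] 1.0053273683391866
```

```bash
python3 - <<'E'
import cv2
for n in ("scene","top"):
    cv2.imwrite(f"pics/{n}0b.png",cv2.resize(cv2.imread(f"pics/{n}0.png"),(800,600),interpolation=cv2.INTER_CUBIC))
E
```

```text
(no output)
```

View pics/scene0b.png

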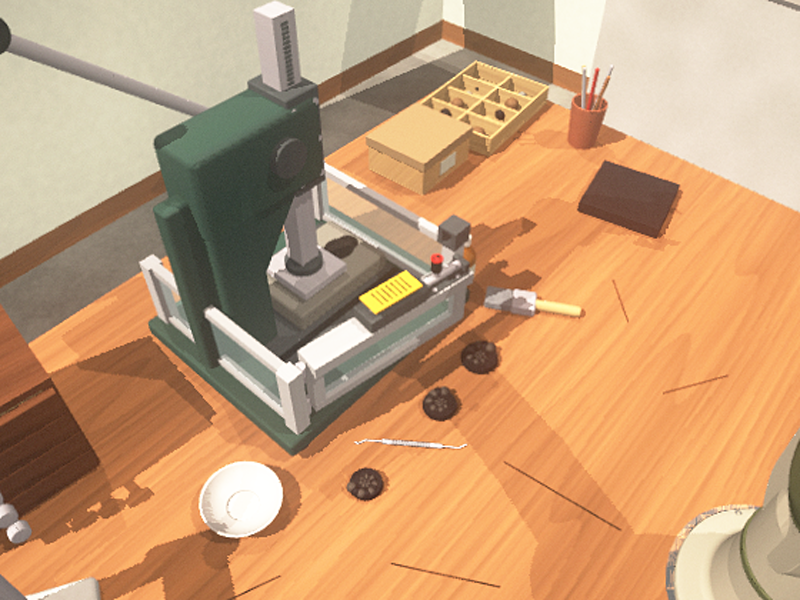

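View pics/top0b.png

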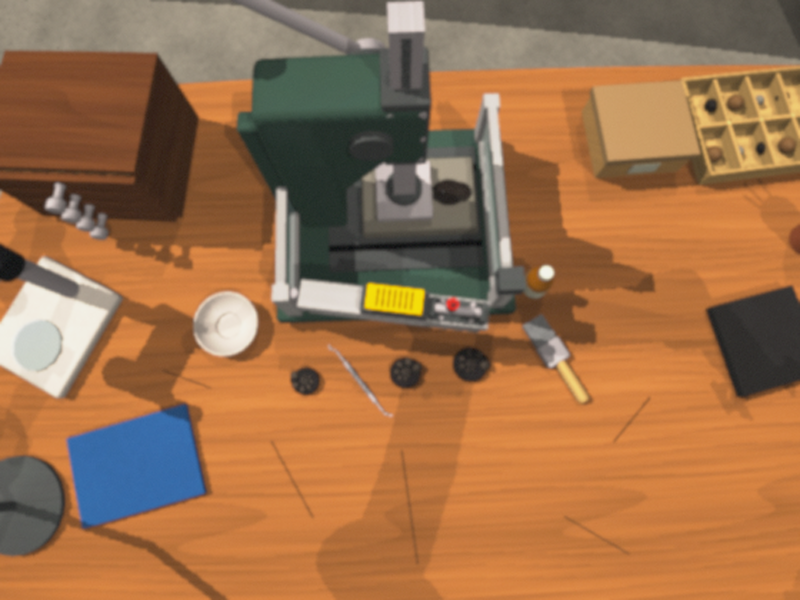

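```bash
python3 - <<'E'
import cv2
t=cv2.imread("pics/top0.png")[180:240,185:385]; s=cv2.imread("pics/scene0.png")[145:305,195:355]
cv2.imwrite("pics/tc.png",cv2.resize(t,None,fx=4,fy=4,interpolation=cv2.INTER_CUBIC))
cv2.imwrite("pics/sc.png",cv2.resize(s,(600,600),interpolation=cv2.INTER_CUBIC))
E
```

```text
(no output)
```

View pics/tc.png

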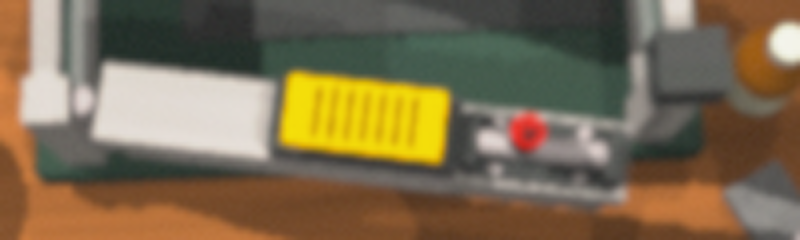

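View pics/sc.png

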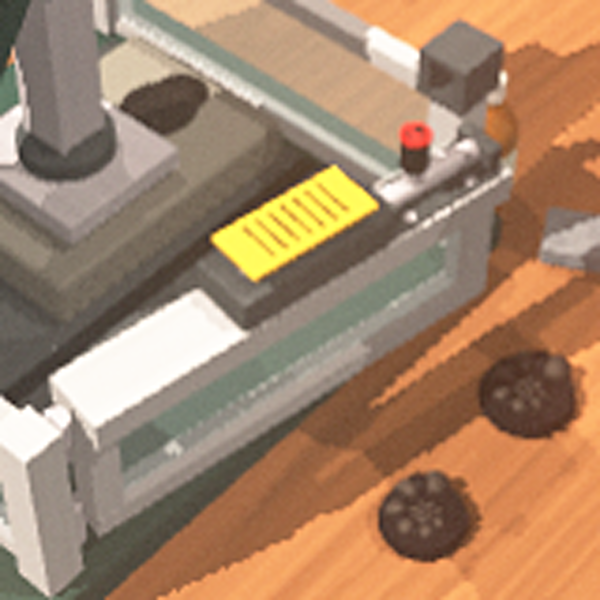

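```bash
cat > h.py <<'E'
import numpy as np, cv2
from scipy.spatial.transform import Rotation as R
from plant import camera_model, telemetry
F=np.diag([1,-1,-1.])
def proj(n,P):
    m=camera_model(n); q=m["orientation"]; Rc=R.from_quat(np.r_[q[1:],q[0]]).as_matrix()
    X=(np.atleast_2d(P)-m["xyz"])@Rc@F
    return cv2.projectPoints(X,np.zeros(3),np.zeros(3),m["mtx"],m["dist_coeffs"])[0][:,0]
def axes(psi,th):
    u=np.array([np.cos(psi),np.sin(psi),0]); v=np.array([-u[1],u[0],0])
    return -v*np.cos(th)-u*np.sin(th), u*np.cos(th)-v*np.sin(th)   # along rail, shutting dir
def gp(p,r,s,z,th=None):
    d,g=axes(p[2],p[3] if th is None else th)
    return np.array([p[0],p[1],z])+r*d+s*g
E
cat > fit.py <<'E'
from h import *
from scipy.optimize import least_squares
T=lambda a:(np.array(a)+.5)/4-.5+[185,180]
S=lambda a:(np.array(a)+.5)/3.75-.5+[195,145]
obs=[("top",T((287,72)),(110,18,201)),("top",T((450,90)),(190,18,201)),("top",T((443,163)),(190,-18,201)),("top",T((279,148)),(110,-18,201)),
("top",T((528,132)),(230,0,213)),("top",T((105,63)),(10,20,165)),("top",T((92,140)),(10,-20,165)),
("scene",S((337,166)),(190,18,201)),("scene",S((378,207)),(190,-18,201)),("scene",S((255,280)),(110,-18,201)),("scene",S((212,236)),(110,18,201)),
("scene",S((416,133)),(230,0,213)),("top",T((655,68)),(296,0,196,0)),("scene",S((440,61)),(296,0,196,0))]
def res(p): return np.concatenate([proj(n,gp(p,*a))[0]-c for n,c,a in obs])
s=least_squares(res,[550,150,0,.15],x_scale=[10,10,.1,.1],loss="soft_l1")
p=s.x; print(p); np.save("p.npy",p)
for o,r in zip(obs,res(p).reshape(-1,2)): print(o[0],o[2],r.round(2))
print("catch",gp(p,150,0,201),"knob",gp(p,230,0,213),"front",gp(p,250,-20,155),"mouth",gp(p,296,0,178,0))
E
python3 fit.py
```

```text
[ 6.06306907e+02  2.06634350e+02 -8.65892341e-03  1.57612277e-01]
top (110, 18, 201) [0.33 0.86]
top (190, 18, 201) [-0.46  1.1 ]
top (190, -18, 201) [-0.76  0.59]
top (110, -18, 201) [-0.13 -0.51]
top (230, 0, 213) [-0.28  0.6 ]
top (10, 20, 165) [-0.41  0.64]
top (10, -20, 165) [-0.27  0.02]
scene (190, 18, 201) [-0.87 -0.78]
scene (190, -18, 201) [ 0.21 -1.38]
scene (110, -18, 201) [-0.1  -1.34]
scene (110, 18, 201) [-0.42 -0.74]
scene (230, 0, 213) [-0.12 -0.31]
top (296, 0, 196, 0) [ 0.39 -0.54]
scene (296, 0, 196, 0) [ 0.83 -0.12]
catch [581.48098734  58.70303621 201.        ] knob [568.24049671 -20.19366466 213.        ] front [545.20619883 -36.60771722 155.        ] mouth [603.74389797 -89.35455315 178.        ]
```

```bash
cat >> h.py <<'E'
def move(x,y,z,ang):
    """shift (cm) and turn (deg) in tool axes from the present pose to TCP xyz, tool pointing down, tool x at world angle ang"""
    o=telemetry.get_obs(); q=o["tcp_rot"]; Rt=R.from_quat(np.r_[q[1:],q[0]])
    a=np.radians(ang); Rg=R.from_matrix(np.array([[np.cos(a),np.sin(a),0],[np.sin(a),-np.cos(a),0],[0,0,-1]]).T.T)
    print("t",o["t"],"pos",o["ee_pos"].round(1),"F",np.round(o["wrist_force"],1),"open",round(o["opening"],3),"yaw",np.degrees(np.arctan2(*Rt.as_matrix()[[1,0],0])).round(2))
    print("shift",(Rt.inv().apply(np.array([x,y,z])-o["ee_pos"])/10).round(2),"turn",(Rt.inv()*Rg).as_rotvec(degrees=True).round(2))
E
python3 -c "
from h import *
move(500,-60,260,179.5)"
```

```text
t 0.1 pos [ 278.  -669.1  230.5] F [ 0.  -0.6 -0.2] open 1.005 yaw 22.57
shift [ 43.87 -47.73  -2.89] turn [-3.0000e-02 -1.1000e-01 -1.5693e+02]
```

Call:
apply_moves:
  plan:
    - [1, -1, -2.9, 0, 0, -7, 0]
    - [3, -3.3, -2.9, 0, 0, -14, 0]
    - [5.5, -6, -2.9, 0, 0, -21, 0]
    - [8, -8.7, -2.9, 0, 0, -28, 0]
    - [10.5, -11.4, -2.9, 0, 0, -35, 0]
    - [13, -14.1, -2.9, 0, 0, -42, 0]
    - [15.5, -16.8, -2.9, 0, 0, -49, 0]
    - [18, -19.5, -2.9, 0, 0, -56, 0]
    - [20.5, -22.2, -2.9, 0, 0, -63, 0]
    - [23, -24.9, -2.9, 0, 0, -70, 0]

```text
t: 0.93
ee_pos: [395.1, -349.6, 260.2]
tcp_rot: [-0.0, 0.689, 0.725, -0.0]
wrist_force: [1.7, 0.4, 0.1]
opening: -0.001
grasp_force: 0.0
```

```bash
python3 -c "
from h import *
print(telemetry.get_obs()['q'].round(2))
move(500,-60,260,179.5)"
```

```text
[ 0.91  0.35 -0.39  2.    0.18  0.82  0.47]
t 0.9333 pos [ 395.1 -349.6  260.2] F [1.7 0.4 0.1] open -0.001 yaw 92.9
shift [2.839e+01 1.194e+01 1.000e-02] turn [-2.00e-02 -1.00e-02 -8.66e+01]
```

Call:
apply_moves:
  plan:
    - [2.5, 1, 0, 0, 0, -7, 0]
    - [5, 2, 0, 0, 0, -14, 0]
    - [7.5, 3, 0, 0, 0, -21, 0]
    - [10, 4.2, 0, 0, 0, -28, 0]
    - [12.5, 5.2, 0, 0, 0, -35, 0]
    - [15, 6.3, 0, 0, 0, -42, 0]
    - [17.5, 7.4, 0, 0, 0, -49, 0]
    - [20, 8.4, 0, 0, 0, -56, 0]
    - [22.5, 9.5, 0, 0, 0, -63, 0]
    - [25, 10.5, 0, 0, 0, -70, 0]

```text
t: 1.77
ee_pos: [488.9, -95.7, 260.2]
tcp_rot: [-0.0, 0.149, 0.989, -0.0]
wrist_force: [0.6, -0.6, 0.4]
opening: -0.002
grasp_force: 0.0
```

```bash
python3 -c "
from h import *
p=np.load('p.npy');print(gp(p,245,-31,155))
print(telemetry.get_obs()['q'].round(2))
move(500,-33,200,179.5)"
```

```text
[535.18543313 -29.85610596 155.        ]
[ 0.65  0.37 -0.75  2.04  0.34  0.85  0.98]
t 1.7667 pos [488.9 -95.7 260.2] F [ 0.6 -0.6  0.4] open -0.002 yaw 162.9
shift [0.78 6.32 6.02] turn [-1.00e-02 -1.00e-02 -1.66e+01]
```

Call:
apply_moves:
  plan:
    - [0, 2, 0, 0, 0, -6, 0]
    - [0, 4, 0, 0, 0, -12, 0]
    - [-0.2, 6.6, 2, 0, 0, -16.6, 0]
    - [-0.2, 6.6, 5, 0, 0, -16.6, 0]
    - [-0.2, 6.6, 8, 0, 0, -16.6, 0]
    - [-0.2, 6.6, 10, 0, 0, -16.6, 0]
    - [-0.2, 6.6, 10.5, 0, 0, -16.6, 0]
    - [-0.2, 6.6, 10.5, 0, 0, -16.6, 0]

```text
t: 2.43
ee_pos: [509.6, -34.4, 154.1]
tcp_rot: [-0.002, 0.007, 1.0, 0.0]
wrist_force: [-0.1, -0.6, 0.4]
opening: -0.001
grasp_force: 0.0
```

```bash
python3 -c "
from h import *
print(telemetry.get_obs()['q'].round(2))
move(575,-33,155,179.5)"
```

```text
[ 0.46  0.54 -0.71  2.13  0.57  0.67  0.91]
t 2.4333 pos [509.6 -34.4 154.1] F [-0.1 -0.6  0.4] open -0.001 yaw 179.2
shift [-6.53  0.23 -0.11] turn [ 0.02 -0.17 -0.3 ]
```

Call:
apply_moves:
  plan:
    - [-1.5, 0, 0, 0, 0, 0, 0]
    - [-2.2, 0, 0, 0, 0, 0, 0]
    - [-2.7, 0, 0, 0, 0, 0, 0]
    - [-3.2, 0, 0, 0, 0, 0, 0]
    - [-3.7, 0, 0, 0, 0, 0, 0]
    - [-4.2, 0, 0, 0, 0, 0, 0]
    - [-4.7, 0, 0, 0, 0, 0, 0]
    - [-5.2, 0, 0, 0, 0, 0, 0]
    - [-5.6, 0, 0, 0, 0, 0, 0]
    - [-5.9, 0, 0, 0, 0, 0, 0]

```text
t: 3.27
ee_pos: [569.9, -35.4, 155.2]
tcp_rot: [-0.0, 0.007, 1.0, 0.0]
wrist_force: [-0.7, -2.0, -0.1]
opening: -0.002
grasp_force: 0.8
```

Call:
apply_moves:
  plan:
    - [-0.2, 0, 0, 0, 0, 0, 0]
    - [-0.4, 0, 0, 0, 0, 0, 0]
    - [-0.5, 0, 0, 0, 0, 0, 0]
    - [-0.6, 0, 0, 0, 0, 0, 0]

```text
t: 3.6
ee_pos: [574.2, -35.4, 155.0]
tcp_rot: [-0.001, 0.007, 1.0, -0.0]
wrist_force: [-8.6, -0.7, 5.6]
opening: -0.0
grasp_force: 4.2
```

Call:
apply_moves:
  plan:
    - [-0.1, 0, 0, 0, 0, 0, 0]
    - [-0.2, 0, 0, 0, 0, 0, 0]
    - [-0.2, 0, 0, 0, 0, 0, 0]
    - [-0.2, 0, 0, 0, 0, 0, 0]

```text
t: 3.93
ee_pos: [574.3, -35.5, 155.0]
tcp_rot: [-0.003, 0.007, 1.0, -0.001]
wrist_force: [-13.0, 0.1, 9.0]
opening: -0.002
grasp_force: 6.2
```

Call:
apply_moves:
  plan:
    - [1.5, 0, 0, 0, 0, 0, 0]
    - [4, 0, 0, 0, 0, 0, 0]
    - [5, 0, -3, 0, 0, 0, 2]
    - [5, 0, -7, 0, 0, 0, 6.5]
    - [5, 1, -11, 0, 0, 0, 6.5]
    - [5, 3, -14, 0, 0, 0, 6.5]
    - [5, 5, -14, 0, 0, 0, 6.5]
    - [5, 6, -14, 0, 0, 0, 6.5]
    - [5, 6, -14, 0, 0, 0, 6.5]
    - [5, 6, -14, 0, 0, 0, 6.5]

```text
t: 4.77
ee_pos: [527.9, 25.0, 294.3]
tcp_rot: [-0.001, 0.007, 1.0, -0.0]
wrist_force: [-0.3, -0.1, -0.4]
opening: 0.76
grasp_force: 0.0
```

```bash
python3 - <<'E'
from h import *
from plant import get_image
import pickle
o=telemetry.get_obs(); pickle.dump((o["ee_pos"],o["tcp_rot"]),open("w1.pkl","wb")); print(o["ee_pos"],o["opening"],o["t"])
w=get_image("wrist"); t=get_image("top"); s=get_image("scene")
cv2.imwrite("pics/w1.png",w); cv2.imwrite("pics/t1.png",t); cv2.imwrite("pics/s1.png",s)
cv2.imwrite("pics/w1b.png",cv2.resize(w,(800,600),interpolation=cv2.INTER_CUBIC))
a=cv2.resize(t[180:240,185:385],(800,240),interpolation=cv2.INTER_CUBIC)
b=cv2.resize(s[145:241,195:355],(600,360),interpolation=cv2.INTER_CUBIC)
cv2.imwrite("pics/ts1.png",np.vstack([a,np.pad(b,((0,0),(0,200),(0,0)))]))
E
```

```text
[527.88300173  24.98946152 294.3428577 ] 0.7601450055116933 4.7667
```

View pics/w1b.png

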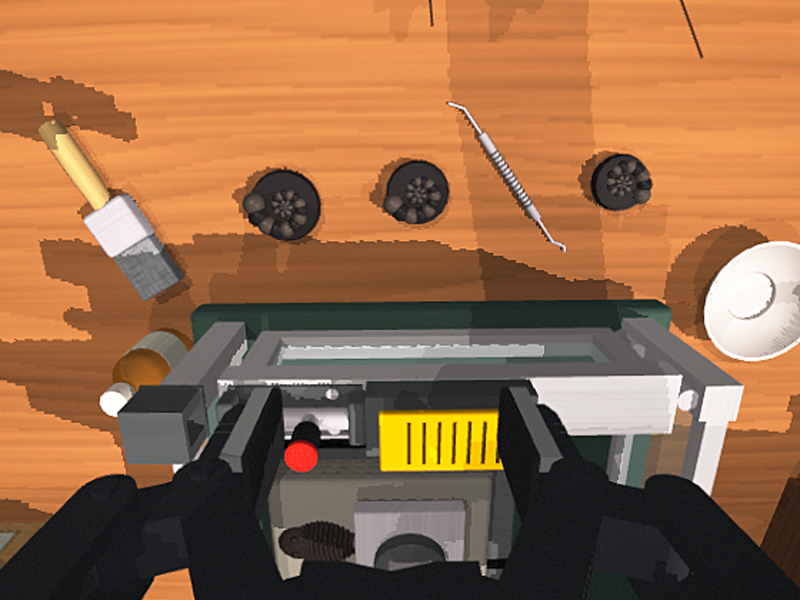

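View pics/ts1.png

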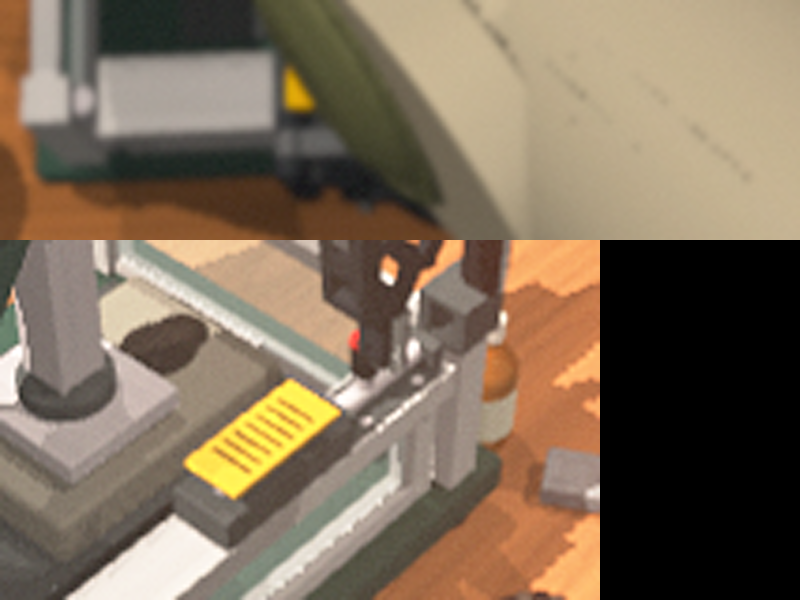

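```bash
cat > fit2.py <<'E'
from h import *
import pickle
from scipy.optimize import least_squares
pos,q=pickle.load(open("w1.pkl","rb")); Rt=R.from_quat(np.r_[q[1:],q[0]]).as_matrix(); m=camera_model("wrist"); H=m["hand_eye"]
def wproj(P):
    X=((np.atleast_2d(P)-pos)@Rt-H[:3,3])@H[:3,:3]@F
    return cv2.projectPoints(X,np.zeros(3),np.zeros(3),m["mtx"],m["dist_coeffs"])[0][:,0]
W=lambda a:(np.array(a)+.5)/(800/560)-.5
S=lambda a:(np.array(a)+.5)/3.75-.5+[195,145]
T=lambda a:(np.array(a)+.5)/4-.5+[185,180]
obs=[("w",W((378,410)),(190,-18,201)),("w",W((380,472)),(190,18,201)),("w",W((302,456)),(230,0,213)),("w",W((682,375)),(10,-20,165)),("w",W((668,432)),(10,20,165)),
("scene",S((292,138)),(190,18,201)),("scene",S((341,170)),(190,-18,201)),("scene",S((235,259)),(110,-18,201)),("scene",S((185,223)),(110,18,201)),
("top",T((99,56)),(10,20,165)),("top",T((97,136)),(10,-20,165)),("top",T((655,68)),(296,0,196,0))]
def fit(ob):
    f=lambda p: np.concatenate([(wproj(gp([*p,0],*a))[0] if n=="w" else proj(n,gp([*p,0],*a))[0])-c for n,c,a in ob])
    s=least_squares(f,[606,206,0],x_scale=[10,10,.1],loss="soft_l1"); return s.x,f(s.x).reshape(-1,2).round(2)
for ob in (obs,obs[:5],obs[5:]):
    p,r=fit(ob); print(p,"knob",gp([*p,0],230,0,213).round(1),"catch",gp([*p,0],150,0,201).round(1)); print(r.tolist())
E
python3 fit2.py
```

```text
[ 6.05408109e+02  2.07663806e+02 -7.74270989e-03] knob [603.6 -22.3 213. ] catch [604.2  57.7 201. ]
[[0.02, 1.58], [-0.77, -1.24], [-1.53, -0.47], [0.42, 0.03], [2.06, 0.93], [-0.51, 0.06], [0.15, 0.17], [0.01, -1.06], [-0.49, -0.89], [-0.84, 2.03], [-0.43, 0.79], [-0.09, -0.21]]
[ 6.05068536e+02  2.07786248e+02 -4.87863145e-03] knob [603.9 -22.2 213. ] catch [604.3  57.8 201. ]
[[0.12, 1.82], [-0.55, -1.02], [-1.34, -0.1], [0.56, -0.3], [2.31, 0.62]]
[ 6.07194940e+02  2.07150622e+02 -1.83023512e-02] knob [603.  -22.8 213. ] catch [604.4  57.2 201. ]
[[-0.2, -0.06], [0.33, 0.15], [-0.12, -1.32], [-0.47, -1.25], [-0.5, 1.24], [-0.29, -0.02], [0.2, 0.43]]
```

```bash
python3 -c "
from h import *
move(604.2,37,225,179.5)"
```

```text
t 4.9167 pos [528.   24.  294.1] F [ 0.1 -0.  -0.4] open 0.76 yaw 179.1
shift [-7.62  1.42  6.89] turn [-0.02 -0.12 -0.4 ]
```

Call:
apply_moves:
  plan:
    - [-3, 0.5, 0, 0, 0, -0.4, 6.5]
    - [-6, 1, 0, 0, -0.1, -0.4, 6.5]
    - [-7.6, 1.4, 2, 0, -0.1, -0.4, 6.5]
    - [-7.6, 1.4, 5, 0, -0.1, -0.4, 6.5]
    - [-7.6, 1.4, 6.5, 0, -0.1, -0.4, 6.5]
    - [-7.6, 1.4, 6.9, 0, -0.1, -0.4, 6.5]
    - [-7.6, 1.4, 6.9, 0, -0.1, -0.4, 6.5]
    - [-7.6, 1.4, 6.9, 0, -0.1, -0.4, 6.5]

```text
t: 5.58
ee_pos: [604.7, 37.9, 226.6]
tcp_rot: [0.001, 0.004, 1.0, 0.0]
wrist_force: [-0.0, 1.4, 1.1]
opening: 0.76
grasp_force: 0.0
```

```bash
python3 - <<'E'
from h import *
from plant import get_image
move(604.2,37,200,179.5)
w=get_image("wrist"); s=get_image("scene")
cv2.imwrite("pics/w2.png",w); cv2.imwrite("pics/s2.png",s)
cv2.imwrite("pics/w2b.png",np.vstack([cv2.resize(w[160:420],(646,300),interpolation=cv2.INTER_CUBIC),cv2.resize(s[125:245,215:473],(646,300),interpolation=cv2.INTER_CUBIC)]))
E
```

```text
t 5.5833 pos [604.7  37.9 226.6] F [-0.   1.4  1.1] open 0.76 yaw 179.54
shift [ 0.05 -0.09  2.66] turn [0.01 0.09 0.04]
```

View pics/w2b.png

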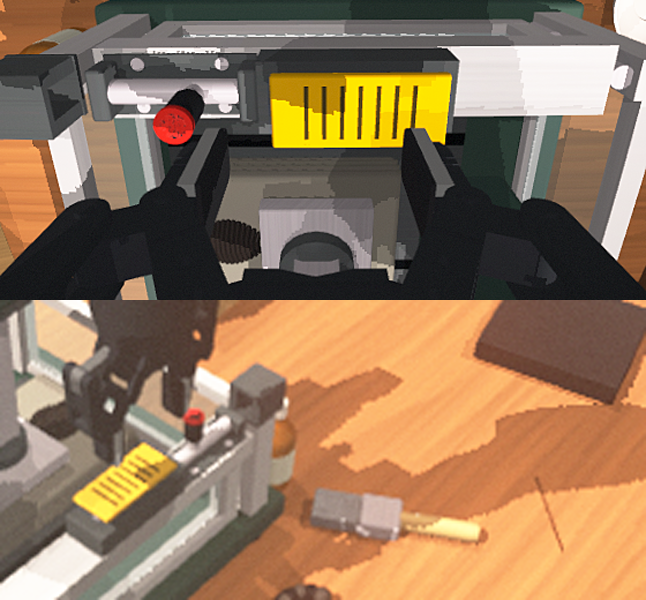

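```bash
python3 - <<'E'
from h import *
o=telemetry.get_obs(); q=o["tcp_rot"]; Rt=R.from_quat(np.r_[q[1:],q[0]]).as_matrix(); m=camera_model("wrist"); H=m["hand_eye"]
def wp(P):
    X=((np.atleast_2d(P)-o["ee_pos"])@Rt-H[:3,3])@H[:3,:3]@F
    return (cv2.projectPoints(X,np.zeros(3),np.zeros(3),m["mtx"],m["dist_coeffs"])[0][:,0]-[0,160])*1.1536
x,y,z=o["ee_pos"]
for dz in (4,8,12):
  print(dz,wp([(x-11,y-47,z+dz),(x-11,y-32.5,z+dz),(x-11,y+32.5,z+dz),(x-11,y+47,z+dz)]).round(0).tolist())
print(wp([(603.6,-22.3,213),(603.6,-14.3,213),(585.7,17.7,201),(621.7,17.7,201)]).round().tolist())
E
python3 - <<'E'
import cv2
w=cv2.imread("pics/w2.png")[250:340,110:400]
cv2.imwrite("pics/w2c.png",cv2.resize(w,(783,243),interpolation=cv2.INTER_CUBIC))
E
```

```text
4 [[188.0, 121.0], [227.0, 121.0], [402.0, 119.0], [441.0, 119.0]]
8 [[185.0, 126.0], [225.0, 126.0], [405.0, 124.0], [444.0, 124.0]]
12 [[182.0, 131.0], [222.0, 131.0], [407.0, 130.0], [448.0, 129.0]]
[[172.0, 121.0], [190.0, 121.0], [267.0, 71.0], [271.0, 144.0]]
```

View pics/w2c.png

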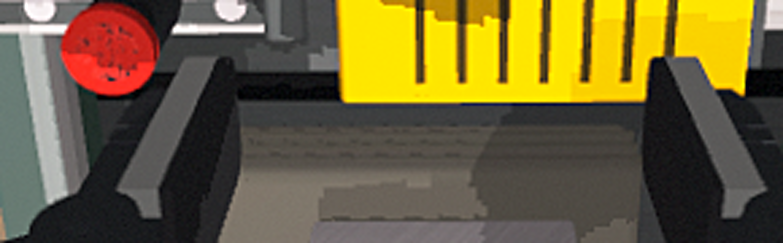

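Call:
apply_moves:
  plan:
    - [0, 0, 1.5, 0, 0.1, 0, 6.5]
    - [0, 0, 2.5, 0, 0.1, 0, 6.5]
    - [0, 0, 3.2, 0, 0.1, 0, 6.5]
    - [0, 0, 3.5, 0, 0.1, 0, 6.5]
    - [0, 0, 3.7, 0, 0.1, 0, 6.5]
    - [0, 0, 3.9, 0, 0.1, 0, 6.5]
    - [0, 0, 4.1, 0, 0.1, 0, 6.5]

```text
t: 6.27
ee_pos: [604.3, 37.7, 185.4]
tcp_rot: [-0.0, 0.004, 1.0, -0.001]
wrist_force: [-3.2, -2.4, 7.8]
opening: 0.759
grasp_force: 3.7
```

Call:
apply_moves:
  plan:
    - [0, 0, 0.15, 0, 0, 0, 6.5]
    - [0, 0, 0.3, 0, 0, 0, 6.5]
    - [0, 0, 0.4, 0, 0, 0, 6.5]
    - [0, 0, 0.4, 0, 0, 0, 6.5]

```text
t: 6.6
ee_pos: [604.7, 37.7, 184.2]
tcp_rot: [0.001, 0.004, 1.0, -0.001]
wrist_force: [-10.7, -8.2, 33.8]
opening: 0.76
grasp_force: 16.3
```

Call:
apply_moves:
  plan:
    - [0, 0, -0.12, 0, 0, 0, 6.5]
    - [0, -0.2, -0.12, 0, 0, 0, 6.5]
    - [0, -0.4, -0.12, 0, 0, 0, 6.5]
    - [0, -0.6, -0.12, 0, 0, 0, 6.5]

```text
t: 6.93
ee_pos: [604.9, 36.1, 184.3]
tcp_rot: [0.001, 0.003, 1.0, 0.002]
wrist_force: [-2.4, 7.5, 11.4]
opening: 0.765
grasp_force: 6.1
```

Call:
apply_moves:
  plan:
    - [0, 0, 0.12, 0, 0, 0, 6.5]
    - [0, -0.2, 0.12, 0, 0, 0, 6.5]
    - [0, -0.4, 0.12, 0, 0, 0, 6.5]
    - [0, -0.6, 0.12, 0, 0, 0, 6.5]

```text
t: 7.27
ee_pos: [606.1, 32.0, 184.1]
tcp_rot: [0.003, 0.002, 1.0, 0.003]
wrist_force: [-1.8, 9.8, 18.0]
opening: 0.762
grasp_force: 9.6
```

Call:
apply_moves:
  plan:
    - [0, -0.2, 0.05, 0, 0, 0, 6.5]
    - [0, -0.4, 0.05, 0, 0, 0, 6.5]
    - [0, -0.6, 0.05, 0, 0, 0, 6.5]
    - [0, -0.8, 0.05, 0, 0, 0, 6.5]
    - [0, -1.0, 0.05, 0, 0, 0, 6.5]

```text
t: 7.68
ee_pos: [606.8, 23.0, 184.0]
tcp_rot: [0.004, 0.002, 1.0, 0.004]
wrist_force: [-1.7, 15.3, 17.6]
opening: 0.764
grasp_force: 9.7
```

Call:
apply_moves:
  plan:
    - [0.05, -0.2, 0.05, 0, 0, 0, 6.5]
    - [0.05, -0.4, 0.05, 0, 0, 0, 6.5]
    - [0.05, -0.6, 0.05, 0, 0, 0, 6.5]
    - [0.05, -0.8, 0.05, 0, 0, 0, 6.5]
    - [0.05, -1.0, 0.05, 0, 0, 0, 6.5]

```text
t: 8.1
ee_pos: [606.8, 13.3, 183.9]
tcp_rot: [0.004, 0.002, 1.0, 0.004]
wrist_force: [-1.2, 14.9, 19.6]
opening: 0.761
grasp_force: 10.4
```

Call:
apply_moves:
  plan:
    - [0, -0.2, 0.03, 0, 0, 0, 6.5]
    - [0, -0.4, 0.03, 0, 0, 0, 6.5]
    - [0, -0.6, 0.03, 0, 0, 0, 6.5]
    - [0, -0.8, 0.03, 0, 0, 0, 6.5]
    - [0, -1.0, 0.03, 0, 0, 0, 6.5]

```text
t: 8.52
ee_pos: [606.9, 3.6, 183.8]
tcp_rot: [0.004, 0.002, 1.0, 0.005]
wrist_force: [-1.0, 15.9, 22.1]
opening: 0.768
grasp_force: 11.5
```

Call:
apply_moves:
  plan:
    - [0, -0.2, 0, 0, 0, 0, 6.5]
    - [0, -0.4, 0, 0, 0, 0, 6.5]
    - [0, -0.6, 0, 0, 0, 0, 6.5]

```text
t: 8.77
ee_pos: [606.9, 1.3, 183.9]
tcp_rot: [0.005, 0.001, 1.0, 0.007]
wrist_force: [-0.6, 31.3, 16.4]
opening: 0.762
grasp_force: 17.1
```

Call:
apply_moves:
  plan:
    - [0, -0.2, 0.1, 0, 0, 0, 6.5]
    - [0, -0.2, 0.1, 0, 0, 0, 6.5]
    - [0, -0.2, 0.1, 0, 0, 0, 6.5]

```text
t: 9.02
ee_pos: [606.9, 1.2, 183.7]
tcp_rot: [0.005, -0.0, 1.0, 0.008]
wrist_force: [-4.4, 30.3, 25.0]
opening: 0.762
grasp_force: 19.8
```

Call:
apply_moves:
  plan:
    - [0, 0.4, 0, 0, 0, 0, 6.5]
    - [0, 0.8, 0, 0, 0, 0, 6.5]
    - [0, 1.2, 0, 0, 0, 0, 6.5]
    - [0, 1.2, -0.8, 0, 0, 0, 6.5]
    - [0, 1.2, -1.8, 0, 0, 0, 6.5]
    - [0, 1.2, -3.5, 0, 0, 0, 6.5]
    - [0, 1.2, -6, 0, 0, 0, 6.5]
    - [2, 1.2, -9, 0, 0, 0, 6.5]
    - [5, 1.2, -11, 0, 0, 0, 6.5]
    - [5, 1.2, -11, 0, 0, 0, 6.5]

```text
t: 9.85
ee_pos: [550.8, 1.6, 292.4]
tcp_rot: [0.001, 0.003, 1.0, -0.001]
wrist_force: [-0.5, 0.7, -0.6]
opening: 0.758
grasp_force: 0.0
```

```bash
python3 - <<'E'
from h import *
from plant import get_image
move(520,10,300,179.5)
w=get_image("wrist"); s=get_image("scene")
cv2.imwrite("pics/w3b.png",np.vstack([cv2.resize(w[160:420],(646,300),interpolation=cv2.INTER_CUBIC),cv2.resize(s[125:245,215:473],(646,300),interpolation=cv2.INTER_CUBIC)]))
E
```

```text
t 9.85 pos [550.8   1.6 292.4] F [-0.5  0.7 -0.6] open 0.758 yaw 179.66
shift [ 3.09  0.82 -0.77] turn [-0.1   0.11  0.16]
```

View pics/w3b.png

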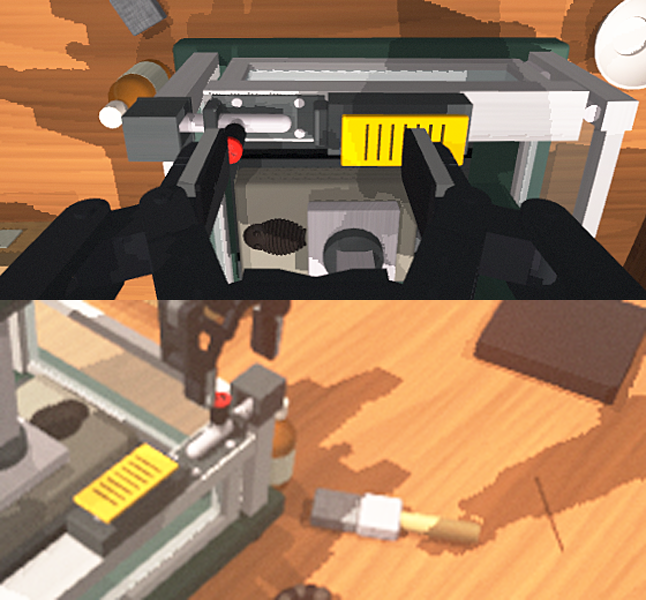

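The bolt nose is in the keeper (wrist view about (190,120)), the knob has moved to the keeper end, the catch is up, the gate is shut, and the hand is clear of everything.

```bash
python3 -c "
from plant import robot
print(robot.job_done())"
```

```text
the job is handed in; nothing more can be done
None
```

The job is handed in, with no pass/fail result returned: the gate was pushed shut, the bolt was pushed to its stop in the keeper with the catch held down, and in the last pictures the catch looks up again, the hand is clear and the loose things in view look undisturbed.

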